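# Shut the vacuum chamber and draw the hand pump's piston half out

### The arm

A 6-joint arm with a two-finger parallel gripper is mounted at the origin on a cart in front of the work surface, level with it; the furniture and walls round the work are solid. World frame = base frame: x ahead of the robot, y to its left, z up, the work surface at z = 0. Lengths are in m, angles in rad, forces in N, time in s.
With the tool pointing down it reaches from about 0.35 to 0.775 m from the base axis. Payload 5.5 kg.
Tool frame: the origin (TCP) lies midway between the tips of the shut fingers; the grasp point (between the pads) lies grip_point_offset behind it (grip_point_offset is the distance from the TCP to the grasp point, in m); z points along the fingers, y is the direction in which the jaws open and shut (so a half turn about z gives the same grasp; the last joint's range is limited). The gripper opens to 85 mm and grips with 20 to 120 N. Pads are 22 mm wide; open, the fingers measure 114 mm over their backs; the gripper's body (76 mm by 85 mm) begins 54 mm behind the grasp point. The pads swing forward as they close: fully open they stand 13 mm farther back than shut.
Start: joints at [-1.448, 0.313, 0.046, 1.304, 0, 1.431], TCP at [0.149, -0.555, 0.231] pointing down, gripper open.
Joint ranges: [-2.76, 2.76], [-0.86, 1.69], [-1.03, 1.26], [-2.2, 2.34], [-1.47, 1.5], [-3.14, 3.14]. Speed limits (rad/s): [2.57, 2.57, 3.14, 3.14, 3.14, 3.14].

### API

Orientations are given as a unit quaternion [w, x, y, z].
In Python, from workcell import * gives the robot as it stands.
- The arm moves only by the tool send_rows, never from a script. Its argument "series" is one flat list of numbers, 7 for each row, row after row: the shift along the tool's x, y, z in cm, then the turn, a rotation vector about the tool's x, y, z in degrees, then the opening, from 0 (shut) to 1 (fully open). A call has 1 to 10 rows; each row is the pose to reach, as a shift and turn from the pose commanded when the call began, along the tool's axes at that moment; what a row does not reach only later rows make up. A row lasts 1/12 s, in which the tool goes at most 41.7 mm and 7.16 degrees, less where a joint would pass 70% of its speed; a pose out of reach is approached as far as the arm can. A call with a gripper value outside its range is refused whole. The fingers move at their own pace and stop on an object; "newtons" is the grip in N (left out, the last holds). Time passes only in rows, so rows that repeat a pose let the fingers close. It gives the time, the measured TCP pose, the force and the opening at its end, in the units of the state.
- get_state(): the state, without advancing time (a new reading comes with each control period).
- read_camera(name): name is "side" or "top" or "wrist"; returns the picture (384x512x3 uint8, blue, green, red); there is no depth.
- camera_info(name): a dict with "K" (3x3 intrinsics, pixels), "D" ([k1, k2, p1, p2, k3] as OpenCV has them; the pictures are not rectified), "xyz" and "attitude" of the camera in the world. Camera axes: x right, y down, z forward; pixel columns grow to the right and rows downward; lengths in m; the calibration is good to about 2 mm. A picture is of the moment at which its call begins: read the wrist's pose just before it. camera_info takes no time and is no camera call; for the wrist camera it gives the pose at the moment of the call.
- hand_in(): hands the job in, once; it reports no verdict.
Trained networks look in the newest picture that a camera, given by its name, has taken for a name from the list of things; names that differ only in an ending like _2 or _b are one class to them, and where a whole thing is asked for, a point or a joint stands for the part that bears it (a point fixed in the world has none). Each returns a list of dicts, best first, with "p" (0 to 1); they miss things now and then, are a little off and sometimes report something else, mostly with a low value. They report only what shows in the picture. A call takes as long as a camera call.
- silhouettes(camera, label): "pixels" (384x512 bool, what is visible of it) and "box" ([left, top, width, height] in pixels, round what is visible of it).
The state is a dict: "clock": time; "joint_pos": joint angles; "qvel": joint speeds; "tau": joint torques, N m; "tcp_pos": TCP position; "orientation": TCP orientation; "wrist_force": force on the tool from outside, world axes, zero at the start; "ft_torque": the same for the moment, N m; "finger_gap": finger opening in m.
Only numpy, scipy, OpenCV 4.12 (cv2) and the standard library are available. Lean on these libraries where they do the work, as an engineer would, in place of code of your own. Each camera call takes 0.05 s, during which the arm holds its last target. There are 200 camera calls.

### The job

The dish is loaded in the small vacuum chamber: first shut the chamber's lid fully, then take the crossbar handle of the hand pump's piston rod and draw the rod straight up, without forcing it sideways in its bore, until the groove turned round the rod has just come clear above the barrel's top collar. Finish while still gripping the handle and holding the rod steady there (let go and it sinks back); never pull the rod right out, and leave the bottles and the tape roll beside the unit where they are.

Things in the scene. Friction and masses are not known exactly. Their poses are not given: they have to be found in the camera images.
- pump_unit: The fixed vacuum unit: grey base plate 160 (x) x 280 (y) x 12 mm carrying barrel and chamber. Origin at the centre of the plate's underside, z up, x away from the unit's front, y from pump to chamber. Barrel axis at y = -85 mm. Chamber: open box 110 x 110 mm, centre y = +60 mm, rim 67 mm above the worktop. Between them a pipe with a dial gauge, 66 mm high.
- collar_top (a point): Centre of the bore's mouth, on the top face of the pump's upright round aluminium barrel (48 mm diameter, with a dark collar of 58 mm at its top), 100 mm above the worktop. z points up out of the bore, x and y as the unit's. The bore is 21.5 mm wide and 80 mm deep.
- piston_rod: Loose steel piston rod, 20 mm diameter, about 0.35 kg, white crossbar on top; only its weight and the bore resist. Origin at the centre of its foot, z up the rod, y along the crossbar. Pushed in at the start: foot on the bore's floor, 80 mm below the collar top; wholly out after 80 mm of travel. It turns freely in the bore and starts at any slant up to 0.6 rad to the unit.
- rod_handle (a point): Centre of the crossbar handle: bar 14 mm thick (x), 60 mm long (y), 18 mm high (z), 124 mm above the rod's foot (44 mm above the collar top when the rod is pushed in, with 35 mm free under the bar). Pinch it across its 14 mm. Axes as the rod's.
- rod_groove (a point): Centre of a groove 4 mm wide turned round the rod, 44 mm above its foot: 36 mm below the collar top, out of sight, when the rod is pushed in. It stands wholly in view after 38 mm of travel.
- lid (a joint): Angle of the chamber's white lid, rad: 0 shut flat on the box's rim, growing as it swings up and back about its hinge along the far rim; it starts open at 0.9 to 1.3. The hinge is stiff, so the lid stays where it is left; a push of a few newtons near its front edge or on the knob swings it.
- lid_handle (a point): End of the black knob on the lid: on the lid's middle line, 80 mm from the hinge, 35 mm out from the lid's outer face, knob about 25 mm wide. Moves and turns with the lid; axes as lid_hinge.
- lid_hinge (a point): Middle of the hinge line, on the chamber's far rim at x = +55, y = +60 mm in the unit, 67.5 mm above the worktop. Axes turn with the lid: y along the hinge, -x along the lid to its front edge 110 mm away, z out of its outer face. Lid 110 x 110 x 8 mm, its underside at z = 0. Shut, its top is 75.5 mm above the worktop and the frame is level.
- dish: Round lidded petri dish, 61 mm diameter, 12 mm high, lying loose in the chamber. Origin at the centre of its underside.
- amber_bottle: Amber bottle, 58 mm diameter, 112 mm tall, standing to the pump's side of the unit; leave alone. Origin at the centre of its underside.
- dropper_bottle: Small bottle, 34 mm diameter, 78 mm tall, standing beside the chamber; leave alone. Origin at the centre of its underside.
- tape_roll: Roll of tape lying flat, 75 mm diameter, 19 mm high, in front of the unit; leave alone. Origin at the centre of its underside.

How it is judged:
By the outcome, as a careful person would: the job done as asked, in the order asked, and still so for the second after the job is handed in, while the arm keeps its last pose, push and grip.
It also fails if it takes over 48 s, if anything falls off the work surface, if the arm or the gripper's body presses on something with over 40 N, if the wrist force passes 120 N, or if a joint passes its speed limit or range.

## Working session

There is one attempt and no reset: what is moved stays moved. The work goes in short steps, Python scripts to look and compute and a tool call to move; the robot and the scene stay as the last step left them, time stands still between calls to the robot, and variables do not carry over. Pictures are saved under pics/ and viewed, about 8 in all and at most 12, crops included, and the job is handed in when it is done.

Besides the shell and the picture viewer there is one more tool, called after "Request:" by a JSON object that holds its "method" and its "body", one argument or row to a line. send_rows: Moves the arm, as the interface text tells. Its arguments: {"type":"object","properties":{"series":{"type":"array"},"newtons":{"type":"number"}},"required":["series"]}

```bash
ls; mkdir -p pics
python3 - <<'E'
from workcell import *
import cv2, numpy as np
s=get_state(); print({k:np.round(v,3).tolist() for k,v in s.items()})
a=[]
for n in("side","top"):
    im=read_camera(n); i=camera_info(n); print(n,{k:np.round(v,4).tolist() for k,v in i.items()})
    cv2.imwrite(f"pics/{n}0.png",im)
    for l in ("pump_unit","rod_handle","lid","lid_handle","amber_bottle","dropper_bottle","tape_roll"):
        r=silhouettes(n,l)
        for q in r[:2]:
            ys,xs=np.nonzero(q["pixels"]); print(l,round(q["p"],2),q["box"],xs.mean().round(1),ys.mean().round(1))
    a.append(im)
cv2.imwrite("pics/both.png",cv2.resize(np.vstack(a),None,fx=.78,fy=.78) )
E
```

```text
pics
{'clock': 0.0, 'joint_pos': [-1.448, 0.314, 0.045, 1.304, -0.0, 1.431], 'qvel': [0.001, 0.001, 0.002, 0.0, 0.001, -0.001], 'tau': [-0.0, -48.063, 29.853, 0.019, -0.0, 0.0], 'tcp_pos': [0.149, -0.555, 0.23], 'orientation': [-0.001, 0.991, 0.131, -0.0], 'wrist_force': [-0.372, -1.131, 0.743], 'ft_torque': [-0.04, -0.029, 0.029], 'finger_gap': 0.085}
side {'K': [[497.6123, 0.0, 252.8819], [0.0, 497.6123, 183.5799], [0.0, 0.0, 1.0]], 'D': [-0.0093, 0.0, 0.0, 0.0, 0.0], 'xyz': [0.4991, 0.8649, 0.8833], 'attitude': [0.0137, -0.0477, 0.9105, -0.4106]}
pump_unit 0.61 [207.3, 181.0, 94.4, 112.1] 252.6 239.4
pump_unit 0.24 [224.3, 191.5, 45.4, 66.8] 247.3 225.4
rod_handle 0.5 [232.3, 164.0, 24.1, 27.1] 245.2 174.2
lid 0.8 [227.9, 193.0, 40.3, 69.8] 247.3 225.7
lid_handle 0.6 [232.3, 191.6, 37.8, 68.8] 247.4 224.9
amber_bottle 0.71 [203.5, 147.6, 19.8, 44.5] 212.7 171.7
dropper_bottle 0.58 [274.1, 284.6, 18.8, 30.7] 284.6 301.0
tape_roll 0.61 [295.5, 227.8, 31.7, 27.3] 311.2 242.5
top {'K': [[444.9372, 0.0, 261.9023], [0.0, 444.9372, 194.8717], [0.0, 0.0, 1.0]], 'D': [0.0029, 0.0, 0.0, 0.0, 0.0], 'xyz': [0.4252, 0.0479, 1.174], 'attitude': [0.0494, -0.7039, 0.7062, -0.057]}
pump_unit 0.7 [190.4, 167.8, 121.0, 89.4] 248.4 209.7
rod_handle 0.67 [268.0, 180.4, 24.7, 20.5] 282.2 190.8
lid 0.95 [196.0, 186.0, 53.2, 33.0] 220.4 201.0
lid_handle 0.71 [198.7, 183.2, 50.0, 33.6] 220.8 201.2
amber_bottle 0.86 [304.7, 147.7, 24.2, 25.9] 318.0 160.5
dropper_bottle 0.76 [165.9, 233.5, 15.0, 12.6] 174.8 240.7
tape_roll 0.72 [270.9, 180.8, 24.8, 22.9] 282.2 191.1
tape_roll 0.64 [234.3, 246.7, 29.8, 32.3] 247.8 262.6
```

View pics/both.png

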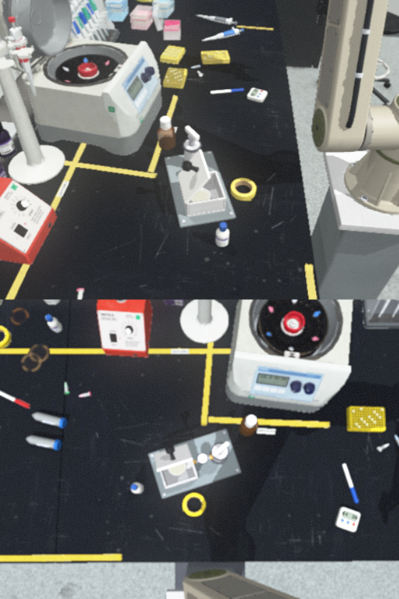

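The top picture shows the unit at about (248,210) px, with the lid open on its left part and the rod on its right. The tape roll is in front of it, the amber bottle at the upper right and the dropper bottle at the left. I'll take enlarged crops to pick features.

Run:
```python
import cv2, numpy as np
t=cv2.imread("pics/top0.png")[155:265,180:320]; s=cv2.imread("pics/side0.png")[150:300,195:315]
t=cv2.resize(t,None,fx=5.7,fy=5.45,interpolation=cv2.INTER_CUBIC) if 0 else cv2.resize(t,None,fx=5,fy=5,interpolation=cv2.INTER_CUBIC)
s=cv2.resize(s,None,fx=4,fy=4,interpolation=cv2.INTER_CUBIC)
cv2.imwrite("pics/t1.png",t);cv2.imwrite("pics/s1.png",s);print(t.shape,s.shape)
```

```text
(550, 700, 3) (600, 480, 3)
```

View pics/t1.png

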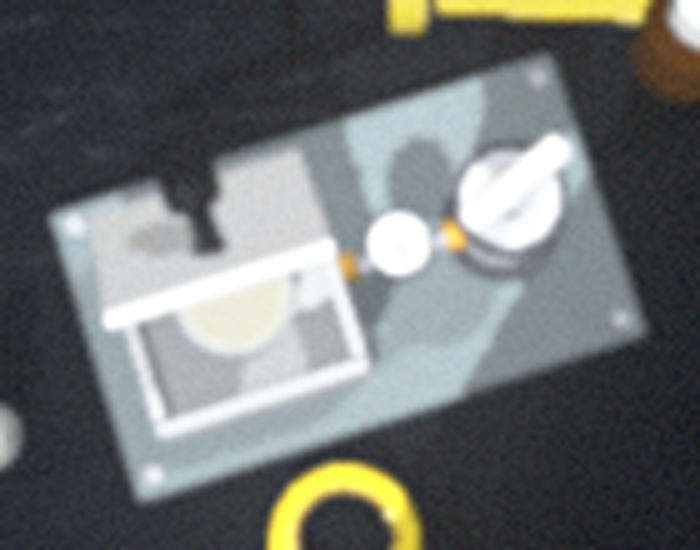

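View pics/s1.png

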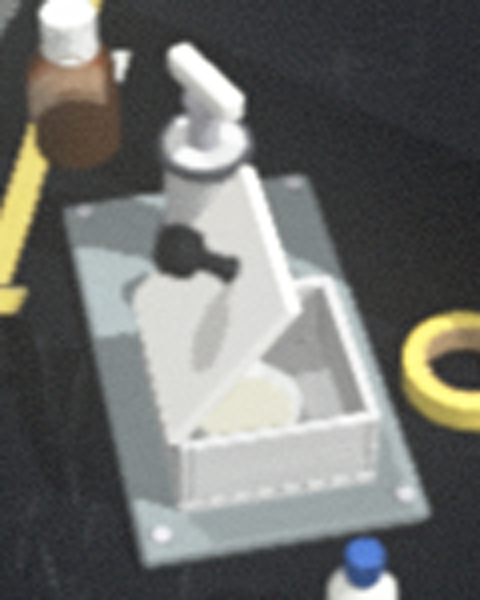

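```bash
cat > h.py <<'E'
from workcell import *
import cv2, numpy as np, json
from scipy.spatial.transform import Rotation as R
from scipy.optimize import least_squares
def q2R(q): return R.from_quat(np.roll(q,-1))
def proj(i,P):
    Rc=q2R(i["attitude"]).inv(); t=-Rc.apply(i["xyz"])
    return cv2.projectPoints(np.atleast_2d(P).astype(float),Rc.as_rotvec(),t,np.array(i["K"]),np.array(i["D"]))[0][:,0]
def U(p,pt): # unit->world
    c,s=np.cos(p[2]),np.sin(p[2]); return np.array([p[0]+c*pt[0]-s*pt[1],p[1]+s*pt[0]+c*pt[1],pt[2]])
def lidpt(a,l): # lid frame->unit ; l=(x,y,z), opening lifts -x
    c,s=np.cos(a),np.sin(a)
    return np.array([.055+c*l[0]+s*l[2],.06+l[1],.0675-s*l[0]+c*l[2]])
E
cat > fit.py <<'E'
from h import *
it,isd=camera_info("top"),camera_info("side")
T=lambda a,b:(a/5+180-.4,b/5+155-.4); S=lambda a,b:(a/4+195-.4,b/4+150-.4)
C=[(.08,.14),(.08,-.14),(-.08,-.14),(-.08,.14)]
tc=[T(50,215),T(548,55),T(648,333),T(140,500)]; sc=[S(147,565),S(65,207),S(305,178),S(428,515)]
def res(p,full=0):
    x=[]; 
    for i,o in((it,tc),(isd,sc)):
        off=0
        x.append(proj(i,[U(p,(*c,.012)) for c in C])-o)
    a=p[3]; F=[U(p,lidpt(a,(-.11,y,.004))) for y in(.055,-.055)]
    x.append(proj(it,F)-[T(108,318),T(333,243)]); x.append(proj(isd,F)-[S(293,305),S(248,175)][::1])
    c,s=np.cos(p[4]),np.sin(p[4])
    B=[U(p,(p[5]-s*y,p[6]+c*y,.151)) for y in(.03,-.03)]
    x.append(proj(it,B)-[T(490,215),T(562,145)]); x.append(proj(isd,B)-[S(238,100),S(178,50)])
    return np.vstack(x) if full else np.vstack(x).ravel()
r=least_squares(res,[.42,.08,.3,1.1,.3,0,-.085],loss="soft_l1")
p=r.x; print(np.round(p,4)); print(np.round(res(p,1),1).tolist())
json.dump(p.tolist(),open("fit.json","w"))
print("handle",U(p,(p[5],p[6],.144)),"nom",U(p,(0,-.085,.144)),"knob",U(p,lidpt(p[3],(-.08,0,.035))),"front edge",U(p,lidpt(p[3],(-.11,0,.008))),"shut knob",U(p,lidpt(0,(-.08,0,.035))))
E
python3 fit.py
```

```text
[ 0.5641  0.0697  0.316   0.9761  0.4121 -0.0011 -0.0868]
[[-0.8, -0.8], [0.1, -1.2], [-0.2, -0.1], [-0.7, 0.4], [-0.5, -1.3], [-0.3, -0.5], [0.9, -1.8], [1.3, -1.2], [-1.1, 0.1], [-0.3, 0.1], [0.6, 1.3], [-0.3, -2.6], [-3.9, 1.6], [0.7, -1.4], [0.1, 0.1], [-0.1, -1.0]]
handle [ 0.59008759 -0.01316678  0.144     ] nom [ 0.5905553  -0.01109836  0.144     ] knob [0.58272266 0.13889449 0.15337419] front edge [0.54548981 0.12672073 0.16309606] shut knob [0.52173111 0.11895252 0.1025    ]
```

```bash
cat >> h.py <<'E'
def go(xyz,yaw,ref=None):
    """shift (cm, tool axes) and rotvec(deg) to TCP xyz with tool pointing down, tool-x yaw"""
    s=get_state(); q0=q2R(s["orientation"]); p0=np.array(s["tcp_pos"])
    T=R.from_matrix(np.array([[np.cos(yaw),np.sin(yaw),0],[np.sin(yaw),-np.cos(yaw),0],[0,0,-1]]))
    return np.round(q0.inv().apply(xyz-p0)*100,2).tolist(),np.round((q0.inv()*T).as_rotvec()*180/np.pi,1).tolist()
E
python3 - <<'E'
from h import *
p=json.load(open("fit.json")); yaw=p[2]+np.pi/2
A=U(p,(.035,.095,.20)); print(A,go(A,yaw))
E
```

```text
[0.5678831  0.17086584 0.2       ] ([59.28, -59.25, 3.12], [0.0, 0.0, -93.0])
```

Request:
{"method": "send_rows", "body": {
  "series": [3,-3,-2,0,0,-5,0,6,-6,-3,0,0,-10,0,9,-9,-3,0,0,-17,0,12,-12,-3,0,0,-23,0,15,-15,-3,0,0,-28,0,18,-18,-3,0,0,-33,0,21,-21,-3,0,0,-38,0,24,-24,-3,0,0,-43,0,27,-27,-3,0,0,-48,0,30,-30,-3,0,0,-53,0]
}}

```text
clock: 1.63
tcp_pos: [0.3552, -0.1971, 0.2617]
orientation: [0.001, 0.828, 0.561, 0.0]
wrist_force: [1.2, -0.3, 0.4]
finger_gap: 0.0004
```

Run:
```python
from h import *
p=json.load(open("fit.json")); yaw=p[2]+np.pi/2
print(go(U(p,(.035,.095,.24)),yaw), get_state()["joint_pos"])
```

```text
([42.05, 6.13, 2.16], [0.1, 0.0, -39.8]) [-7.04724875e-01 -2.43733996e-02 -2.78585708e-01  1.31526960e+00
 -1.08162875e-05  1.24529731e+00]
```

Request:
{"method": "send_rows", "body": {
  "series": [4,0.6,0,0,0,-4,0,8,1.2,0,0,0,-8,0,12,1.8,0,0,0,-12,0,16,2.4,0,0,0,-16,0,20,3,0,0,0,-20,0,24,3.5,0,0,0,-25,0,28,4.1,0,0,0,-30,0,32,4.7,0,0,0,-35,0,36,5.3,0,0,0,-39.8,0,40,6.1,1,0,0,-39.8,0]
}}

```text
clock: 2.47
tcp_pos: [0.562, 0.1515, 0.2533]
orientation: [0.001, 0.587, 0.81, 0.001]
wrist_force: [-0.3, -0.7, 0.9]
finger_gap: 0.0004
```

Run:
```python
from h import *
p=json.load(open("fit.json")); yaw=p[2]+np.pi/2
print(go(U(p,(.035,.095,.20)),yaw))
im=read_camera("side");cv2.imwrite("pics/s2.png",cv2.resize(im[80:330,130:380],None,fx=2.4,fy=2.4))
```

```text
([1.66, 1.14, 5.33], [0.2, 0.0, -0.0])
```

View pics/s2.png

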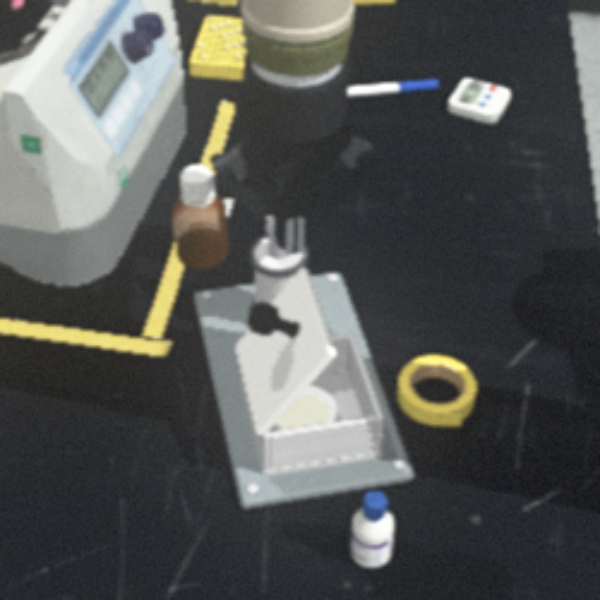

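Request:
{"method": "send_rows", "body": {
  "series": [1.7,1.1,3,0,0,0,0,1.7,1.1,6,0,0,0,0,1.7,1.1,8,0,0,0,0,1.7,0.8,9.3,0,0,0,0,1.7,0.4,9.8,0,0,0,0,1.7,0,10.2,0,0,0,0,1.7,-0.8,10.7,0,0,0,0,1.7,-1.5,11.2,0,0,0,0,1.7,-2.2,11.9,0,0,0,0,1.7,-2.8,12.6,0,0,0,0]
}}

```text
clock: 3.35
tcp_pos: [0.5295, 0.1565, 0.1271]
orientation: [0.001, 0.589, 0.808, 0.001]
wrist_force: [-1.3, 0.5, 1.5]
finger_gap: 0.0001
```

Run:
```python
from h import *
p=json.load(open("fit.json")); yaw=p[2]+np.pi/2
for x,z in((-.0044,.1278),(-.022,.0942),(-.0255,.0755)): print(go(U(p,(x,.095,z)),yaw))
im=read_camera("side");cv2.imwrite("pics/s3.png",cv2.resize(im[130:330,180:340],None,fx=3,fy=3))
```

```text
([0.18, 0.15, -0.07], [0.2, 0.0, -0.3])
([0.17, -1.62, 3.28], [0.2, 0.0, -0.3])
([0.17, -1.98, 5.15], [0.2, 0.0, -0.3])
```

View pics/s3.png

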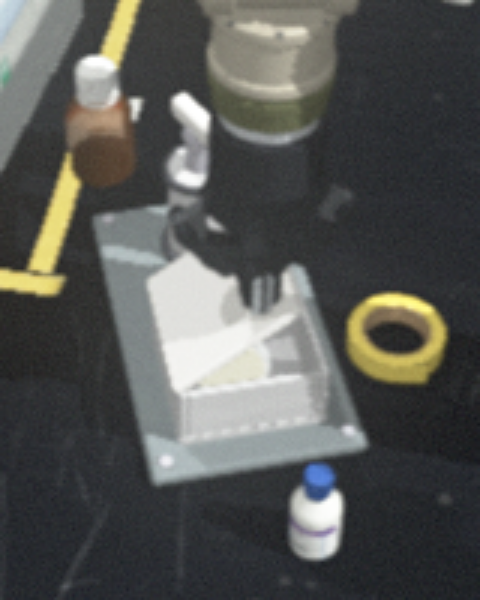

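The shut fingertips, at (262,290), rest on the lid near its front edge, and the lid has come down. I'll carry on along the arc.

Request:
{"method": "send_rows", "body": {
  "series": [0.2,-0.5,0.9,0,0,0,0,0.2,-1,1.7,0,0,0,0,0.2,-1.3,2.5,0,0,0,0,0.2,-1.6,3.3,0,0,0,0,0.2,-1.8,4.2,0,0,0,0,0.2,-1.9,4.8,0,0,0,0,0.2,-2,5.2,0,0,0,0,0.2,-2,5.3,0,0,0,0]
}}

```text
clock: 4.07
tcp_pos: [0.5095, 0.1526, 0.0751]
orientation: [0.001, 0.589, 0.808, 0.001]
wrist_force: [-9.9, -1.3, 31.9]
finger_gap: -0.0001
```

Request:
{"method": "send_rows", "body": {
  "series": [0,0,0,0,0,0,0,0,0,-2,0,0,0,0,0,0,-6,0,0,0,0,0,0,-10,0,0,0,0.5,0,0,-14,0,0,0,1,0,0,-17,0,0,0,1]
}}

```text
clock: 4.57
tcp_pos: [0.5096, 0.1526, 0.2453]
orientation: [0.001, 0.589, 0.808, 0.001]
wrist_force: [0.5, 0.3, -0.1]
finger_gap: 0.0358
```

Run:
```python
from h import *
p=json.load(open("fit.json")); yaw=p[2]+p[4]+np.pi/2
print(go(U(p,(p[5],p[6],.26)),yaw)); i=camera_info("wrist"); s=get_state()
print(q2R(s["orientation"]).inv().apply(np.array(i["xyz"])-s["tcp_pos"]), (q2R(s["orientation"]).inv()*q2R(i["attitude"])).as_matrix().round(2))
```

```text
([-18.25, 2.58, -1.46], [0.1, 0.0, -23.9])
[ 0.08359374 -0.00063823 -0.14207417] [[ 0.   -0.95 -0.32]
 [ 1.    0.   -0.  ]
 [ 0.   -0.32  0.95]]
```

Request:
{"method": "send_rows", "body": {
  "series": [-3.5,0.5,-1.5,0,0,-5,1,-7,1,-1.5,0,0,-10,1,-10.5,1.5,-1.5,0,0,-15,1,-14,2,-1.5,0,0,-20,1,-17,2.4,-1.5,0,0,-23.9,1,-18.2,2.6,-1.5,0,0,-23.9,1,-18.2,2.6,-1.5,0,0,-23.9,1]
}}

```text
clock: 5.15
tcp_pos: [0.5907, -0.0155, 0.2561]
orientation: [-0.0, 0.411, 0.912, -0.0]
wrist_force: [-0.2, -0.3, -0.7]
finger_gap: 0.0854
```

Run:
```python
from h import *
p=json.load(open("fit.json")); s=get_state(); i=camera_info("wrist"); im=read_camera("wrist"); t=read_camera("top"); sd=read_camera("side")
for n in("wrist","top","side"):
  for l in("rod_handle","lid"):
    for q in silhouettes(n,l)[:2]:
        ys,xs=np.nonzero(q["pixels"]); (c,wh,a)=cv2.minAreaRect(np.c_[xs,ys].astype(np.float32)); print(n,l,round(q["p"],2),q["box"],np.round(c,1),np.round(wh,1),a)
c,d=np.cos(p[4]),np.sin(p[4]); B=[U(p,(p[5]-d*y-e*c*0+c*e,p[6]+c*y+d*e,.153)) for y,e in((.03,.007),(-.03,.007),(-.03,-.007),(.03,-.007))]
P=proj(i,B); print(P.round(1).tolist())
cv2.imwrite("pics/w_raw.png",im); m=im.copy(); cv2.polylines(m,[P.astype(int)],True,(0,0,255),1)
sd=cv2.resize(sd[150:300,195:315],None,fx=2.56,fy=2.56)
cv2.imwrite("pics/w4.png",np.hstack([m,sd[:384,:280]]))
print(s["tcp_pos"],s["clock"])
```

```text
wrist rod_handle 0.84 [243.5, 155.8, 21.9, 63.7] [254.5 188. ] [64. 25.] 90.0
wrist lid 0.94 [243.3, 1.2, 137.9, 114.8] [310.7  41. ] [109.6 118.7] 25.253162384033203
top lid 0.92 [197.8, 187.9, 50.4, 51.5] [225.5 213.9] [45.6 45.2] 73.3007583618164
top lid 0.37 [165.3, 234.3, 14.1, 14.3] [175. 241.] [12. 14.] 90.0
side rod_handle 0.61 [236.8, 162.7, 19.7, 30.2] [246.3 173.4] [27.2 14.7] 75.25643920898438
side rod_handle 0.16 [228.7, 215.9, 60.9, 46.6] [259.6 237.6] [39.8 53.8] 80.83765411376953
[[263.8, 159.5], [263.3, 222.8], [248.3, 222.8], [247.7, 159.6]]
[ 0.59067674 -0.01548915  0.25609064] 5.15
```

View pics/w4.png

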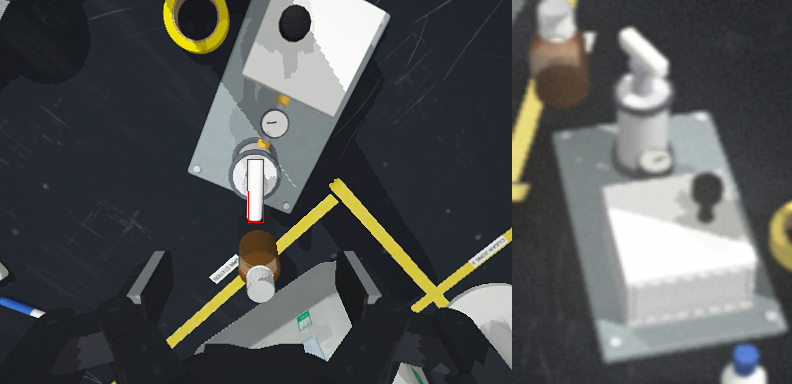

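The lid shows shut flat in both views. In the wrist view the crossbar covers about x 248–262 and y 157–222, close to the red prediction. I'll refine it.

Run:
```python
from h import *
im=cv2.imread("pics/w_raw.png"); i=camera_info("wrist")
g=im.min(2).astype(int)
for r in range(150,230,4): print(r,g[r,242:270].tolist())
def ray(u,z):
    x=cv2.undistortPoints(np.array([[u]],float),np.array(i["K"]),np.array(i["D"]))[0,0]
    d=q2R(i["attitude"]).apply([*x,1]); o=np.array(i["xyz"]); return o+d*(z-o[2])/d[2]
s=get_state()
for u in((255.5,160),(255.5,222)): print(ray(u,.153), q2R(s["orientation"]).inv().apply(ray(u,.153)-s["tcp_pos"]))
```

```text
150 [184, 187, 191, 160, 122, 97, 88, 85, 83, 92, 100, 100, 105, 109, 101, 93, 88, 84, 80, 80, 79, 94, 132, 153, 154, 148, 136, 92]
154 [107, 103, 101, 97, 91, 90, 87, 84, 81, 70, 74, 92, 91, 88, 80, 99, 81, 79, 84, 85, 88, 95, 110, 115, 115, 90, 72, 60]
158 [133, 202, 216, 215, 214, 214, 208, 205, 202, 202, 208, 209, 206, 206, 204, 203, 201, 199, 189, 173, 179, 207, 215, 235, 227, 173, 105, 103]
162 [210, 211, 212, 211, 211, 204, 206, 233, 243, 247, 250, 249, 249, 249, 249, 247, 247, 247, 239, 229, 206, 184, 223, 233, 235, 237, 234, 233]
166 [237, 220, 211, 211, 212, 205, 211, 233, 242, 247, 252, 252, 251, 250, 250, 250, 249, 246, 236, 224, 205, 186, 225, 236, 234, 232, 234, 236]
170 [236, 236, 237, 221, 214, 190, 211, 234, 243, 247, 250, 251, 251, 250, 250, 249, 249, 246, 234, 222, 198, 193, 227, 235, 235, 235, 235, 232]
174 [237, 237, 242, 178, 145, 167, 218, 236, 243, 248, 251, 251, 251, 250, 250, 249, 250, 244, 233, 221, 195, 138, 201, 234, 235, 234, 237, 235]
178 [232, 239, 200, 204, 199, 188, 220, 237, 243, 249, 251, 251, 251, 250, 249, 250, 250, 243, 231, 220, 190, 169, 146, 
[... 1088 characters left out ...]
250, 241, 229, 217, 171, 81, 26, 33, 33, 30, 34, 33, 36]
214 [31, 33, 31, 26, 55, 211, 238, 243, 248, 251, 252, 251, 250, 250, 250, 250, 240, 227, 215, 153, 56, 29, 31, 31, 34, 33, 33, 32]
218 [32, 32, 32, 30, 22, 120, 228, 247, 254, 255, 254, 254, 254, 253, 254, 252, 242, 231, 191, 101, 25, 32, 32, 32, 33, 31, 33, 33]
222 [33, 31, 33, 31, 32, 31, 32, 32, 28, 29, 26, 27, 26, 25, 25, 28, 27, 32, 31, 34, 32, 31, 33, 32, 31, 32, 33, 32]
226 [33, 33, 31, 31, 31, 32, 30, 33, 34, 32, 34, 33, 33, 32, 32, 31, 31, 31, 30, 30, 31, 32, 31, 33, 32, 31, 32, 32]
[0.56911992 0.01215484 0.153     ] [0.03137256 0.00088233 0.10465168]
[ 0.60869067 -0.03186705  0.153     ] [-0.02781997  0.00100419  0.10467011]
```

```bash
python3 -c "
import workcell as w
print(w.grip_point_offset, w.get_state()['tcp_pos'], w.get_state()['wrist_force'])"
```

```text
0.0187 [ 0.58934776 -0.0118004   0.25766122] [ 0.54507399 -0.22913955 -0.22900557]
```

Request:
{"method": "send_rows", "body": {
  "series": [0,0,3,0,0,1.5,1,0,0,6,0,0,1.5,1,0,0,6.5,0,0,1.5,1,0,0,6.5,0,0,1.5,1,0,0,6.5,0,0,1.5,1]
}}

```text
clock: 6.02
tcp_pos: [0.5897, -0.0126, 0.1932]
orientation: [0.0, 0.42, 0.907, -0.0]
wrist_force: [0.5, -0.7, -0.2]
finger_gap: 0.0855
```

Run:
```python
from h import *
s=get_state(); i=camera_info("wrist"); im=read_camera("wrist"); s2=get_state()
print(s["tcp_pos"],s2["tcp_pos"])
cv2.imwrite("pics/w5.png",im); m=cv2.cvtColor(im,cv2.COLOR_BGR2GRAY)
Ro=q2R(s["orientation"])
corn=[(a,b,(.153-s["tcp_pos"][2])/-1) for a,b in((.03,.007),(-.03,.007),(-.03,-.007),(.03,-.007))]
P=proj(i,Ro.apply(corn)+s["tcp_pos"]); print(P.round(1).tolist())
cv2.polylines(im,[P.round().astype(int)],True,(0,0,255),1)
x0,y0=np.maximum(P.min(0).astype(int)-40,0); cv2.imwrite("pics/w5c.png",cv2.resize(im[y0:y0+180,x0:x0+130],None,fx=3,fy=3,interpolation=cv2.INTER_NEAREST)); print(x0,y0)
```

```text
[ 0.58966681 -0.01257491  0.19322206] [ 0.59040786 -0.01276087  0.19405409]
[[265.2, 182.4], [264.2, 261.2], [245.0, 261.2], [244.1, 182.4]]
204 142
```

View pics/w5c.png

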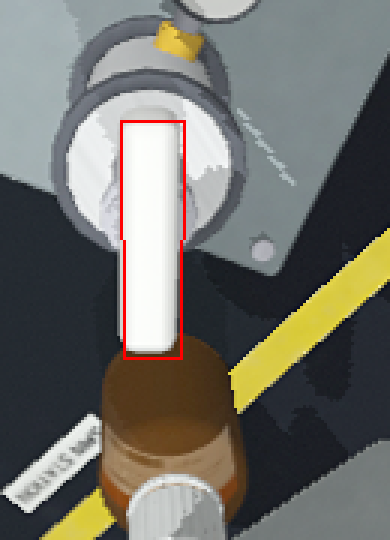

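Request:
{"method": "send_rows", "body": {
  "newtons": 30,
  "series": [0.1,-0.05,2,0,0,0,1,0.1,-0.05,4,0,0,0,1,0.1,-0.05,6,0,0,0,1,0.1,-0.05,6.9,0,0,0,1,0.1,-0.05,6.9,0,0,0,0.8,0.1,-0.05,6.9,0,0,0,0.5,0.1,-0.05,6.9,0,0,0,0.3,0.1,-0.05,6.9,0,0,0,0.2,0.1,-0.05,6.9,0,0,0,0,0.1,-0.05,6.9,0,0,0,0]
}}

```text
clock: 6.9
tcp_pos: [0.5894, -0.0126, 0.1247]
orientation: [0.001, 0.421, 0.907, 0.0]
wrist_force: [-0.7, 0.4, 3.8]
finger_gap: 0.0184
```

Request:
{"method": "send_rows", "body": {
  "series": [0,0,0,0,0,0,0,0,0,0,0,0,0,0,0,0,0,0,0,0,0,0,0,0,0,0,0,0]
}}

```text
clock: 7.23
tcp_pos: [0.5894, -0.0126, 0.1246]
orientation: [0.001, 0.421, 0.907, 0.0]
wrist_force: [-0.3, -0.0, 6.4]
finger_gap: 0.0182
```

```bash
cat > st.py <<'E'
from h import *
F=[];M=[];P=[]
for k in range(6): read_camera("top"); s=get_state(); F.append(s["wrist_force"]);M.append(s["ft_torque"]);P.append(s["tcp_pos"])
Ro=q2R(s["orientation"])
print("F",np.round(np.mean(F,0),2),"Ftool",np.round(Ro.inv().apply(np.mean(F,0)),2),"Mtool",np.round(Ro.inv().apply(np.mean(M,0)),3),"tcp",np.mean(P,0).round(4),s["clock"],s["finger_gap"],np.round(s["orientation"],4))
E
python3 st.py
```

```text
F [-0.39 -0.11  5.94] Ftool [ 0.16 -0.36 -5.94] Mtool [ 0.137  0.012 -0.003] tcp [ 0.5894 -0.0126  0.1246] 7.5333 0.01810782642443648 [1.200e-03 4.206e-01 9.072e-01 2.000e-04]
```

Run:
```python
from h import *
im=read_camera("wrist"); cv2.imwrite("pics/w6.png",cv2.resize(im[130:384,110:400],None,fx=2,fy=2)); print(get_state()["finger_gap"])
```

```text
0.01863477582443605
```

View pics/w6.png

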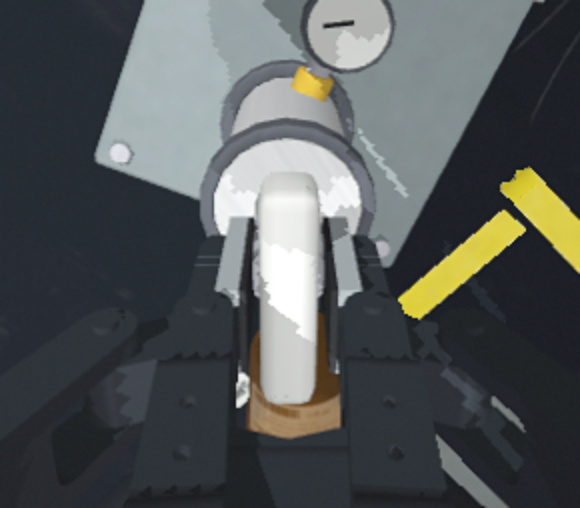

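The pads, near x 240 and 340 in the crop, stand clear of the bar at x 260–322. The fingertips have closed on the 20 mm rod below the bar. I'll open, rise about 11 mm and close again on the bar alone.

Request:
{"method": "send_rows", "body": {
  "series": [0,0,0,0,0,0,0.4,0,0,0,0,0,0,0.4,0,0,-0.5,0,0,0,0.4,0,0,-1.1,0,0,0,0.4,0,0,-1.1,0,0,0,0.3,0,0,-1.1,0,0,0,0.2,0,0,-1.1,0,0,0,0,0,0,-1.1,0,0,0,0,0,0,-1.1,0,0,0,0,0,0,-1.1,0,0,0,0]
}}

```text
clock: 8.42
tcp_pos: [0.5893, -0.0125, 0.1354]
orientation: [0.001, 0.421, 0.907, 0.0]
wrist_force: [0.1, 0.2, 5.4]
finger_gap: 0.017
```

```bash
python3 st.py
python3 - <<'E'
from h import *
im=read_camera("wrist"); cv2.imwrite("pics/w7.png",cv2.resize(im[170:384,160:350],None,fx=2.5,fy=2.5))
E
```

```text
F [-0.61 -0.15  5.27] Ftool [ 0.27 -0.55 -5.27] Mtool [0.077 0.022 0.007] tcp [ 0.5893 -0.0125  0.1354] 8.7167 0.016683783285576285 [1.000e-03 4.206e-01 9.072e-01 2.000e-04]
```

View pics/w7.png

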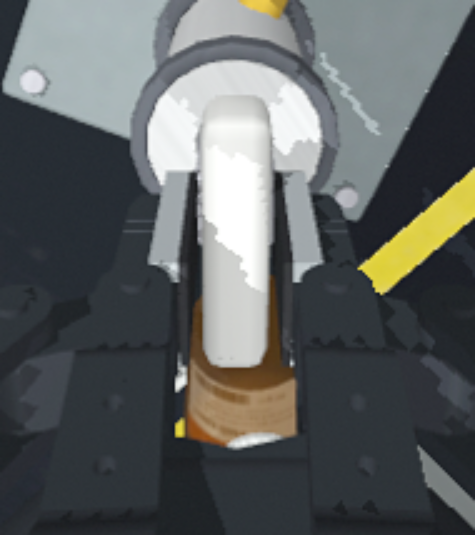

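Request:
{"method": "send_rows", "body": {
  "series": [0,0,0,0,0,0,0.35,0,0,0,0,0,0,0.35,0,0,-0.5,0,0,0,0.35,0,0,-0.5,0,0,0,0.3,0,0,-0.5,0,0,0,0.2,0,0,-0.5,0,0,0,0,0,0,-0.5,0,0,0,0,0,0,-0.5,0,0,0,0,0,0,-0.5,0,0,0,0,0,0,-0.5,0,0,0,0]
}}

```text
clock: 9.6
tcp_pos: [0.5888, -0.0124, 0.1396]
orientation: [0.0, 0.421, 0.907, 0.0]
wrist_force: [-0.1, -0.7, 1.9]
finger_gap: 0.013
```

```bash
python3 st.py
```

```text
F [-0.24 -0.01  3.57] Ftool [ 0.15 -0.19 -3.57] Mtool [-0.042  0.04   0.037] tcp [ 0.5888 -0.0124  0.1396] 9.9 0.01306476171297582 [3.000e-04 4.206e-01 9.072e-01 0.000e+00]
```

The gap is now 13 mm, so the grip is on the bar, and the side load is near zero. I'll firm up the grip and lift slowly.

Request:
{"method": "send_rows", "body": {
  "newtons": 60,
  "series": [0,0,0,0,0,0,0,0,0,0,0,0,0,0,0,0,-0.1,0,0,0,0,0,0,-0.3,0,0,0,0,0,0,-0.5,0,0,0,0,0,0,-0.7,0,0,0,0,0,0,-0.8,0,0,0,0,0,0,-0.8,0,0,0,0]
}}

```text
clock: 10.57
tcp_pos: [0.5881, -0.0123, 0.1471]
orientation: [-0.001, 0.421, 0.907, -0.0]
wrist_force: [0.1, -0.2, -5.5]
finger_gap: 0.0125
```

```bash
python3 st.py
```

```text
F [ 0.22  0.13 -4.77] Ftool [-0.04  0.25  4.77] Mtool [-0.018 -0.018 -0.001] tcp [ 0.5882 -0.0123  0.1471] 10.8667 0.012287292020320622 [-2.000e-04  4.206e-01  9.073e-01 -1.000e-04]
```

Request:
{"method": "send_rows", "body": {
  "series": [0,0,-0.3,0,0,0,0,0,0,-0.7,0,0,0,0,0,0,-1.1,0,0,0,0,0,0,-1.5,0,0,0,0,0,0,-1.9,0,0,0,0,0,0,-2.3,0,0,0,0,0,0,-2.7,0,0,0,0,0,0,-3.0,0,0,0,0,0,0,-3.2,0,0,0,0,0,0,-3.2,0,0,0,0]
}}

```text
clock: 11.7
tcp_pos: [0.5889, -0.0124, 0.18]
orientation: [0.0, 0.421, 0.907, 0.0]
wrist_force: [0.4, -0.3, -4.9]
finger_gap: 0.0123
```

```bash
python3 st.py;  python3 - <<'E'
from h import *
p=json.load(open("fit.json"))
w=read_camera("wrist"); s=read_camera("side"); i=camera_info("side"); ct=U(p,(p[5],p[6],.1)); print(proj(i,ct),proj(camera_info("wrist"),[ct,ct+[0,0,.01]]))
cv2.imwrite("pics/s8r.png",s);cv2.imwrite("pics/w8r.png",w)
a=cv2.resize(w[140:340,160:350],None,fx=2.5,fy=2.5); b=cv2.resize(s[140:240,215:275],None,fx=5,fy=5,interpolation=cv2.INTER_CUBIC)
cv2.imwrite("pics/m8.png",np.hstack([a,b]))
E
```

```text
F [-0.03  0.22 -4.71] Ftool [0.18 0.12 4.71] Mtool [0.004 0.012 0.   ] tcp [ 0.5885 -0.0124  0.1792] 12.0 0.012242603353030172 [-3.000e-04  4.206e-01  9.073e-01 -1.000e-04]
[[246.35488039 184.32235633]] [[255.44221316 205.84984249]
 [255.50146057 210.39446503]]
```

View pics/m8.png

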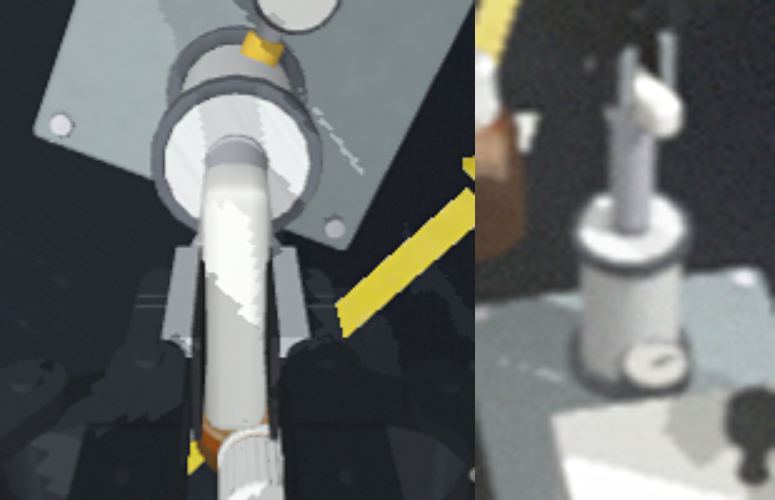

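The bar is held and raised. I'll zoom on the rod's base at the collar to see the groove.

Run:
```python
from h import *
w=cv2.imread("pics/w8r.png"); s=np.mean([read_camera("side").astype(float) for _ in range(8)],0).astype(np.uint8)
a=cv2.resize(w[185:225,235:275],None,fx=9,fy=9,interpolation=cv2.INTER_CUBIC)
b=cv2.resize(s[155:195,227:267],None,fx=9,fy=9,interpolation=cv2.INTER_CUBIC)
cv2.imwrite("pics/m9.png",np.hstack([a,b]))
g=s.mean(2).astype(int)
for r in range(166,194): print(r,g[r,236:258].tolist())
p=json.load(open("fit.json")); i=camera_info("side")
ct=U(p,(p[5],p[6],.1)); print(proj(i,[ct+[0,.01,z] for z in(0,.002,.006,.01)]))
```

```text
166 [54, 53, 54, 51, 54, 74, 109, 129, 135, 136, 132, 135, 149, 162, 169, 186, 203, 197, 166, 116, 65, 48]
167 [54, 54, 54, 54, 54, 75, 110, 130, 136, 135, 135, 142, 163, 172, 153, 134, 131, 119, 92, 64, 49, 49]
168 [52, 53, 52, 53, 53, 74, 110, 131, 136, 134, 138, 154, 174, 176, 141, 91, 67, 59, 53, 47, 49, 49]
169 [54, 54, 53, 50, 54, 74, 111, 131, 134, 136, 144, 162, 180, 178, 140, 81, 52, 49, 49, 48, 50, 50]
170 [51, 53, 52, 53, 55, 73, 110, 130, 136, 141, 153, 170, 181, 177, 138, 82, 52, 50, 51, 51, 51, 50]
171 [53, 53, 53, 52, 52, 75, 110, 132, 137, 147, 160, 173, 182, 177, 138, 81, 54, 52, 53, 52, 49, 51]
172 [53, 53, 52, 53, 53, 73, 111, 131, 139, 150, 162, 173, 182, 178, 137, 82, 54, 50, 53, 52, 51, 52]
173 [53, 53, 54, 54, 54, 74, 111, 132, 138, 149, 162, 173, 180, 177, 137, 81, 53, 53, 52, 51, 52, 49]
174 [55, 53, 54, 55, 54, 75, 111, 131, 139, 149, 162, 173, 182, 176, 137, 81, 52, 52, 52, 51, 52, 52]
175 [53, 53, 54, 52, 54, 74, 111, 130, 140, 149, 163, 173, 183, 178, 138, 81, 53, 52, 51, 50, 51, 52]
176 [53, 53, 51, 52, 54, 73, 109, 132, 138, 149, 162, 173, 181, 178, 138
[... 1333 characters left out ...]
3, 234, 235, 231, 211, 161, 117, 93]
189 [119, 167, 222, 241, 247, 248, 249, 249, 249, 247, 241, 235, 233, 232, 233, 232, 229, 211, 167, 123, 102, 84]
190 [90, 116, 154, 199, 229, 241, 247, 248, 248, 248, 246, 242, 235, 231, 228, 221, 195, 158, 124, 103, 94, 77]
191 [79, 90, 107, 133, 160, 190, 220, 232, 236, 237, 240, 237, 226, 203, 182, 159, 136, 114, 100, 93, 82, 67]
192 [85, 89, 85, 87, 96, 115, 140, 156, 160, 165, 171, 169, 157, 141, 126, 113, 101, 98, 104, 107, 88, 62]
193 [102, 113, 102, 90, 82, 79, 85, 88, 91, 96, 101, 104, 103, 99, 96, 99, 106, 125, 149, 149, 111, 67]
[[245.89665925 187.12059012]
 [245.90086849 186.48821077]
 [245.90931624 185.21914958]
 [245.91780325 183.94431953]]
```

View pics/m9.png

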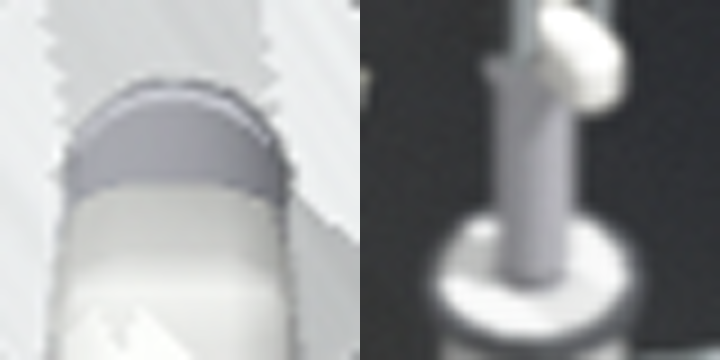

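Run:
```python
from h import *
s=get_state(); i=camera_info("wrist"); Ro=q2R(s["orientation"])
f=lambda x,z:proj(i,Ro.apply([x,0,-z])+s["tcp_pos"])[0,1]   # z above TCP
w7=cv2.imread("pics/w7.png").mean(2); w8=cv2.imread("pics/w8r.png").mean(2)
print("w7",[(round(170+r/2.5,1),int(w7[r,232:240].mean())) for r in range(80,150,3)])
print("w8",[(r,int(w8[r,252:258].mean())) for r in range(190,222)])
p=json.load(open("fit.json")); c0=U(p,(p[5],p[6],0))
print("rows w7 pred bottom/top edge, x=.03,.031:",[f(x,z-.1354) for x in(.03,.031) for z in(.135,.153)])
for rise in(.034,.036,.038,.040,.042): print(rise,[round(f(x,z+rise-s["tcp_pos"][2]),1) for x in(.03,.031) for z in(.135,.153)])
print("collar far rim row / rod far edge at collar z", f(.010,.1-s["tcp_pos"][2]),f(.01075,.1-s["tcp_pos"][2]), "at +4mm,+8",f(.01,.104-s["tcp_pos"][2]),f(.01,.108-s["tcp_pos"][2]))
```

```text
w7 [(202.0, 219), (203.2, 217), (204.4, 217), (205.6, 217), (206.8, 218), (208.0, 204), (209.2, 201), (210.4, 205), (211.6, 208), (212.8, 210), (214.0, 212), (215.2, 214), (216.4, 223), (217.6, 232), (218.8, 241), (220.0, 248), (221.2, 247), (222.4, 245), (223.6, 243), (224.8, 241), (226.0, 239), (227.2, 239), (228.4, 239), (229.6, 239)]
w8 [(190, 212), (191, 213), (192, 215), (193, 202), (194, 161), (195, 200), (196, 175), (197, 162), (198, 163), (199, 163), (200, 163), (201, 163), (202, 163), (203, 163), (204, 162), (205, 175), (206, 191), (207, 194), (208, 197), (209, 200), (210, 202), (211, 204), (212, 205), (213, 212), (214, 221), (215, 228), (216, 236), (217, 242), (218, 239), (219, 237), (220, 236), (221, 237)]
rows w7 pred bottom/top edge, x=.03,.031: [np.float64(203.6880959305786), np.float64(217.189341857214), np.float64(201.92189226457154), np.float64(215.23289296384667)]
0.034 [np.float64(197.4), np.float64(209.3), np.float64(195.8), np.float64(207.5)]
0.036 [np.float64(198.6), np.float64(210.8), np.float64(196.9), np.float64(208.9)]
0.038 [np.float64(199.9), np.float64(212.3), np.float64(198.1), np.float64(210.5)]
0.04 [np.float64(201.1), np.float64(213.9), np.float64(199.4), np.float64(212.0)]
0.042 [np.float64(202.4), np.float64(215.5), np.float64(200.6), np.float64(213.6)]
collar far rim row / rod far edge at collar z 192.36459780512288 191.48982663216375 at +4mm,+8 193.9446217594299 195.5776007917907
```

The wrist-view rows give a rise of 40 ±1 mm. A thin dark band shows at the rod's base (wrist row 194, side rows 185–186). I'll go up 1 mm for margin and recheck.

Request:
{"method": "send_rows", "body": {
  "series": [0,0,-0.1,0,0,0,0,0,0,-0.1,0,0,0,0,0,0,-0.1,0,0,0,0,0,0,-0.1,0,0,0,0]
}}

```text
clock: 12.83
tcp_pos: [0.5886, -0.0124, 0.1804]
orientation: [0.0, 0.421, 0.907, -0.0]
wrist_force: [-0.5, -0.3, -3.3]
finger_gap: 0.0119
```

```bash
python3 st.py
python3 - <<'E'
from h import *
s=np.mean([read_camera("side").astype(float) for _ in range(8)],0); w=np.mean([read_camera("wrist").astype(float) for _ in range(2)],0)
g=s.mean(2).astype(int)
for r in range(182,190): print(r,g[r,240:252].tolist())
print([(r,int(w[r,252:258].mean())) for r in range(188,218)])
t=read_camera("top")
for l in("lid","amber_bottle","dropper_bottle","tape_roll"):
  for q in silhouettes("top",l)[:2]: print(l,round(q["p"],2),q["box"])
cv2.imwrite("pics/m10.png",np.hstack([cv2.resize(w[180:225,232:277].astype(np.uint8),None,fx=8.9,fy=8.9,interpolation=cv2.INTER_CUBIC)[:400,:400],cv2.resize(s[150:290,200:310].astype(np.uint8),(314,400),interpolation=cv2.INTER_CUBIC)]))
E
```

```text
F [ 0.19 -0.18 -4.79] Ftool [-0.26  0.03  4.79] Mtool [-0.003  0.002 -0.004] tcp [ 0.5886 -0.0124  0.1803] 13.1333 0.012180762301802936 [ 0.      0.4206  0.9073 -0.    ]
182 [192, 178, 152, 137, 139, 150, 164, 176, 181, 193, 225, 243]
183 [189, 176, 153, 137, 140, 152, 164, 175, 182, 199, 234, 247]
184 [188, 176, 156, 139, 137, 148, 160, 168, 179, 203, 235, 246]
185 [186, 172, 155, 132, 123, 130, 143, 152, 172, 200, 223, 236]
186 [213, 197, 177, 148, 127, 124, 135, 154, 183, 209, 224, 232]
187 [244, 243, 233, 209, 181, 169, 170, 180, 206, 224, 231, 233]
188 [249, 249, 248, 245, 241, 232, 225, 224, 227, 231, 233, 234]
189 [247, 249, 249, 249, 249, 247, 241, 236, 233, 233, 233, 233]
[(188, 211), (189, 211), (190, 212), (191, 214), (192, 217), (193, 160), (194, 160), (195, 201), (196, 173), (197, 162), (198, 163), (199, 163), (200, 163), (201, 163), (202, 163), (203, 163), (204, 162), (205, 175), (206, 191), (207, 194), (208, 197), (209, 200), (210, 202), (211, 204), (212, 205), (213, 212), (214, 221), (215, 229), (216, 237), (217, 242)]
lid 0.82 [200.3, 189.2, 49.2, 49.5]
dropper_bottle 0.56 [166.9, 234.1, 15.8, 14.1]
dropper_bottle 0.32 [191.1, 174.3, 72.3, 79.6]
```

View pics/m10.png

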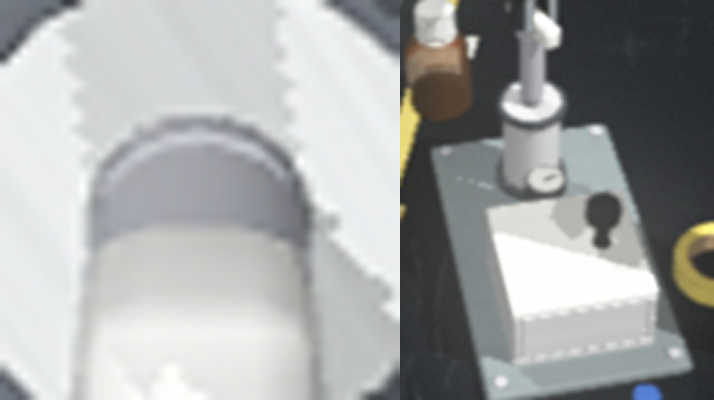

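The lid is shut. The rod-fixed bright groove ledge (wrist row 195) now shows with about 2 px of rod below it, above the collar. That agrees with a rise of about 40.7 mm. The side view shows the bottles and tape roll in place. Handing in.

```bash
python3 -c "
from workcell import *
s=get_state(); print(s['clock'],s['tcp_pos'],s['wrist_force'],s['finger_gap']); print(hand_in())"
```

```text
13.8833 [ 0.58857809 -0.01238407  0.1803579 ] [ 0.10365343 -0.57420407 -4.09180354] 0.012163719215253705
the job is handed in; nothing more can be done
None
```

I shut the lid, drew the rod up until its groove cleared the collar, and handed the job in at 13.9 s still gripping the handle. No verdict came back.

- **Lid:** I pushed it down along its arc with the shut fingertips until they met about 32 N of resistance at 75 mm. The top, side and wrist pictures all show it flat on the rim.
- **Grip:** My first two closings caught the 20 mm rod below the bar, with gaps of 18 and 17 mm instead of 14. I opened, rose and regripped on the crossbar; the gap then read 13 mm, and about 12 mm at the firmer 60 N grip.
- **Lift:** The tool rose about 40.7 mm, against the 38 mm needed. I measured under 1 N of sideways force at each stop, and the wrist carried only the rod's weight, steady.
- **Groove:** At 39.6 mm of rise the bar's place in the wrist picture gave about 40 mm, ±1 mm, so there was no real slip. After the last 1 mm up, I read the close-up as the groove's lower edge clear of the collar with a sliver of rod below it. The side camera is too coarse to confirm that; it shows only a faint band 2 pixels high at the rod's base.
- **Bottles and tape roll:** In the last check the detector did not report the amber bottle or the tape roll in the top picture. In the last side picture the amber bottle, the tape roll and the visible top of the dropper bottle appear where they were; I judged this by eye and did not measure it. The detector put the dropper bottle within about a pixel of where it started.

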